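Return reef specimens to their fitted cradles

ROBOT

A 6-joint arm with a two-finger parallel gripper is mounted at the origin on the work surface. World frame = base frame: x ahead of the robot, y to its left, z up, the work surface at z = 0. Lengths are in m, angles in degrees, forces in N, time in s.
With the tool pointing down it reaches from about 0.25 to 0.725 m from the base axis. Payload 9.7 kg.
Tool frame: the origin (TCP) lies midway between the tips of the shut fingers; the grasp point (between the pads) lies 19 mm behind it; z points along the fingers, y is the line along which they close (so a half turn about z gives the same grasp; the last joint's range is limited). The gripper opens to 85 mm and grips with 20 to 120 N. Pads are 22 mm wide; open, the fingers measure 114 mm over their backs; the gripper's body (76 mm by 85 mm) begins 54 mm behind the grasp point. The pads swing forward as they close: fully open they stand 13 mm farther back than shut.
Start: joints at [66.921, 4.979, 10.078, 95.1, 0, 90], TCP at [0.216, 0.506, 0.2] pointing down, gripper open.
Joint ranges: [-179.16, 179.16], [-48.56, 103.87], [-65.8, 70.77], [-126.05, 130.52], [-82.76, 87.17], [-180, 180]. Speed limits (degrees/s): [127.2, 127.2, 147.25, 180, 180, 180].

INTERFACE

Orientations are given as [roll, pitch, yaw] about the fixed x, y, z axes, in that order (R = Rz(yaw) Ry(pitch) Rx(roll)).
In Python, from workcell import bot gives the robot as it stands.
- The arm moves only by the shell command python3 -m crank 'ROWS' [FORCE]. ROWS is JSON, a list of rows, each an object with "gripper": the finger opening in mm, from 0 to 85.4; "travel": the shift along the tool's x, y, z in mm, a list of three; "twist": the turn, a rotation vector about the tool's x, y, z in rad, a list of three. In form: [{"gripper": gripper, "travel": [tx, ty, tz], "twist": [rx, ry, rz]}, ...]. A call has 1 to 12 rows; each row shifts and turns the commanded pose from where the row before left it, along the tool's axes as they then stand; what a row does not reach is not made up. A row lasts 1/8 s, in which the tool goes at most 62.5 mm and 10.7 degrees, less where a joint would pass 70% of its speed; a pose out of reach is approached as far as the arm can. A call is refused whole if a number of a shift passes 62.5 or a number of a turn 0.188, either way. A call with a gripper value outside its range is refused whole. The fingers move at their own pace and stop on an object; FORCE is the grip in N (left out, the last holds). Time passes only in rows, so rows that do not move let the fingers close. It gives the time, the measured TCP pose, the force, the opening and the grip force at its end, in the units of the state.
- bot.get_obs(): the state, without advancing time (a new reading comes with each control period).
- bot.camera(name): name is "scene" or "top" or "wrist"; returns the picture (384x512x3 uint8, red, green, blue); there is no depth.
- bot.calibration(name): a dict with "vfov" (degrees; the focal length in pixels is half the picture's height over the tangent of half this angle, whatever the lens; pixels are square), "cx", "cy" (the principal point, pixels), "k1" (the pictures are not rectified: a ray, as slopes to the right and down, at radius r is drawn at 1 + k1 r^2 times it, then the intrinsics apply), "camera_from_world" (4x4, takes a point from world to camera coordinates). Camera axes: x right, y down, z forward; pixel columns grow to the right and rows downward; lengths in m; the calibration is good to about 2 mm. A picture is of the moment at which its call begins: read the wrist's pose just before it. calibration takes no time and is no camera call; for the wrist camera it gives the pose at the moment of the call.
- bot.job_done(): hands the job in; it is judged then, once.
The state is a dict: "time": time; "q": joint angles; "qd": joint speeds; "joint_efforts": joint torques, N m; "ee_pos": TCP position; "tcp_rot": TCP orientation; "wrist_force": force on the tool from outside, world axes, zero at the start; "torque": the same for the moment, N m; "opening": finger opening in m; "grasp_force": force on a finger pad.
Only numpy, scipy, OpenCV 4.12 (cv2) and the standard library are available. Lean on these libraries where they do the work, as an engineer would, in place of code of your own. Each camera call takes 0.05 s, during which the arm holds its last target. There are 200 camera calls.

TASK

Put each of the four pale stone specimens into the felt-lined cradle whose outline matches its shape and size: wide core, thin core, long slab and short block, each standing upright, flat on the felt inside the lip. They are brittle, so set them down rather than dropping them, and leave the glass jar and the black loupe standing where they are.

Things in the scene. Friction and masses are not known exactly. Their poses are not given: they have to be found in the camera images.
- wide_core_mid (a point): Wide drill core: upright pale limestone cylinder, 56 mm diameter, 52 mm high, 0.16 to 0.29 kg, standing on the table. This point is its centre, half-way up; z is up.
- thin_core_mid (a point): Thin drill core: upright pale limestone cylinder, 34 mm diameter, 56 mm high, 0.07 to 0.12 kg, standing on the table. This point is its centre, half-way up; z is up.
- slab_mid (a point): Long sawn slab of the same limestone: 92 mm along its x, 28 mm along its y, 50 mm high, 0.16 to 0.29 kg. Grip it across its y. This point is its centre, half-way up; z is up.
- block_mid (a point): Short sawn block of the same limestone: 60 mm along its x, 42 mm along its y, 50 mm high, 0.16 to 0.29 kg. Grip it across its y. This point is its centre, half-way up; z is up.
- cradle_wide: Fixed low cradle: dark felt floor 3 mm above the table, beige lip 5 mm wide whose top is 9 mm above the table. Large round one, for the wide core: inner diameter 72 mm (8 mm play all round). Origin: centre of its underside, on the table. A specimen gripped so that the fingertips stay at least 12 mm above the table clears the lip when the fingers open.
- cradle_thin: Fixed low cradle: dark felt floor 3 mm above the table, beige lip 5 mm wide whose top is 9 mm above the table. Small round one, for the thin core: inner diameter 50 mm (8 mm play all round). Origin: centre of its underside, on the table. A specimen gripped so that the fingertips stay at least 12 mm above the table clears the lip when the fingers open.
- cradle_slab: Fixed low cradle: dark felt floor 3 mm above the table, beige lip 5 mm wide whose top is 9 mm above the table. Long narrow rectangle, for the long slab: inside 108 mm along its x, 44 mm along its y (8 mm play all round). Origin: centre of its underside, on the table. A specimen gripped so that the fingertips stay at least 12 mm above the table clears the lip when the fingers open.
- cradle_block: Fixed low cradle: dark felt floor 3 mm above the table, beige lip 5 mm wide whose top is 9 mm above the table. Short broad rectangle, for the short block: inside 76 mm along its x, 58 mm along its y (8 mm play all round). Origin: centre of its underside, on the table. A specimen gripped so that the fingertips stay at least 12 mm above the table clears the lip when the fingers open.
- vial_mid (a point): Amber glass sample jar with a white cap, 32 mm diameter, 58 mm high, standing among the specimens; to be left where it is. Point: its centre.
- loupe_mid (a point): Black hand loupe, an upright cylinder of 38 mm diameter, 38 mm high, standing among the specimens; to be left where it is. Point: its centre.
Things that resemble listed ones, but are neither listed nor needed, are in the scene too. Leave any brown, purple or turquoise look-alike of the part that bears slab_mid alone.

How it is judged:
By the outcome, as a careful person would: the job done as asked, in the order asked, and still so for the second after the job is handed in, with the robot touching nothing.
It also fails if it takes over 90 s, if anything falls off the work surface, if the arm or the gripper's body presses on something with over 40 N, if the wrist force passes 120 N, or if a joint passes its speed limit or range.

## Working session

There is one attempt and no reset: what is moved stays moved. The work goes in short steps, Python scripts to look and compute and a shell command to move; the robot and the scene stay as the last step left them, time stands still between calls to the robot, and variables do not carry over. Pictures are saved under pics/ and viewed, at most 14 in all, crops included, and the job is handed in when it is done.

```bash
ls; mkdir -p pics; python3 - <<'E'
from workcell import bot
import cv2,json
for n in ("top","scene"):
    cv2.imwrite(f"pics/{n}0.png",bot.camera(n)[:,:,::-1])
for n in ("top","scene","wrist"):
    print(n,bot.calibration(n))
print(bot.get_obs())
E
```

```text
pics
top {'vfov': 55.43247105551943, 'cx': 260.0069146032035, 'cy': 200.27982732821198, 'k1': -0.007749721906613606, 'camera_from_world': array([[-0.00179139, -0.99978929, -0.020449  ,  0.00631777],
       [-0.99886672,  0.00276157, -0.04751477,  0.47049499],
       [ 0.04756123,  0.02034071, -0.9986612 ,  1.10467953],
       [ 0.        ,  0.        ,  0.        ,  1.        ]])}
scene {'vfov': 52.415993216049685, 'cx': 258.3871502347432, 'cy': 184.64391746364532, 'k1': -0.0034090952585681005, 'camera_from_world': array([[ 0.02960031,  0.99955165, -0.00450755,  0.00552079],
       [ 0.69730097, -0.02388015, -0.71638055, -0.29651239],
       [-0.71616701,  0.01806197, -0.69769519,  1.35384579],
       [ 0.        ,  0.        ,  0.        ,  1.        ]])}
wrist {'vfov': 64.69686777034211, 'cx': 252.57582213873303, 'cy': 193.1004257743642, 'k1': 0.024382606387613474, 'camera_from_world': array([[ 0.39199645,  0.91996595, -0.00119697, -0.54979057],
       [ 0.88768807, -0.37790062,  0.26306086, -0.03535317],
       [ 0.24155469, -0.10418146, -0.9647785 ,  0.37861061],
       [ 0.        ,  0.        ,  0.        ,  1.        ]])}
{'time': 0.1, 'q': array([ 6.69219877e+01,  5.00904116e+00,  1.00385685e+01,  9.50993658e+01,
       -1.07874461e-03,  9.00014511e+01]), 'qd': array([-0.05588084, -0.03276908,  0.11053426, -0.08567713,  0.02053826,
        0.02118094]), 'joint_efforts': array([-1.27655327e-03, -5.21560550e+01,  4.65655339e+01,  1.60029758e-02,
       -8.64862341e-05, -2.06377405e-05]), 'ee_pos': array([0.21550117, 0.50575797, 0.19923969]), 'tcp_rot': array([-1.79930162e+02,  1.08051262e-03,  1.56920538e+02]), 'wrist_force': array([-0.60426788, -0.36538677,  0.38866178]), 'torque': array([ 0.00834417, -0.01213432,  0.00772639]), 'grasp_force': 0.0, 'opening': 0.08533217305125113}
```

View pics/top0.png

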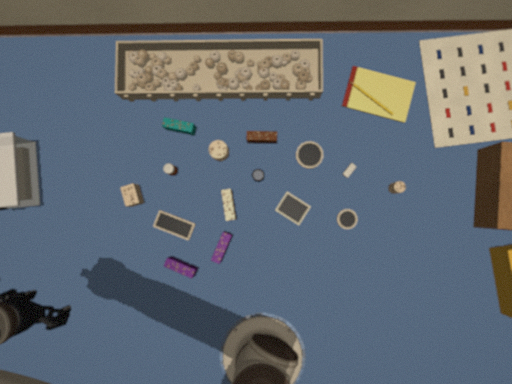

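View pics/scene0.png

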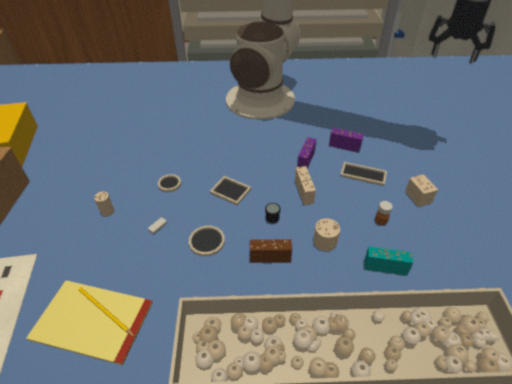

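The top view shows pale specimens: slab (228,204), wide core (218,150), thin core (399,187) and block (131,195). The cradles are slab (174,225), block (293,208), wide (309,154) and thin (347,219). The jar is at (170,169) and the loupe at (258,175). The slab look-alikes are purple at (222,247) and (181,267), brown at (262,137) and turquoise at (179,126), so the only pale one is at (228,204). I'll confirm with an enlarged crop of both views.

```bash
cat > h.py <<'E'
import numpy as np,cv2
from workcell import bot
def K(c):
    f=192/np.tan(np.radians(c['vfov']/2)); return f
def ray(c,uv):
    f=K(c); d=(np.atleast_2d(uv)-[c['cx'],c['cy']])/f
    s=d.copy()
    for _ in range(10): s=d/(1+c['k1']*(s**2).sum(1,keepdims=True))
    T=c['camera_from_world']; R=T[:3,:3]
    return -R.T@T[:3,3],np.c_[s,np.ones(len(s))]@R
def at(c,uv,z):
    o,d=ray(c,uv); return o+d*((z-o[2])/d[:,2])[:,None]
def proj(c,P):
    T=c['camera_from_world']; q=np.atleast_2d(P)@T[:3,:3].T+T[:3,3]; s=q[:,:2]/q[:,2:]
    return s*(1+c['k1']*(s**2).sum(1,keepdims=True))*K(c)+[c['cx'],c['cy']]
def tri(c1,u1,c2,u2):
    o1,d1=ray(c1,u1);o2,d2=ray(c2,u2);d1=d1[0];d2=d2[0]
    a=np.linalg.lstsq(np.c_[d1,-d2],o2-o1,rcond=None)[0]
    p,q=o1+a[0]*d1,o2+a[1]*d2
    return (p+q)/2,np.linalg.norm(p-q)
E
python3 - <<'E'
import cv2,numpy as np
a=cv2.imread('pics/top0.png')[120:275,110:420]; b=cv2.imread('pics/scene0.png')[120:285,80:450]
a=cv2.resize(a,(775,388),interpolation=2)
cv2.imwrite('pics/c1.png',a)
b=cv2.resize(b,(777,346),interpolation=2)
cv2.imwrite('pics/c2.png',b)
E
```

```text
(no output)
```

View pics/c1.png

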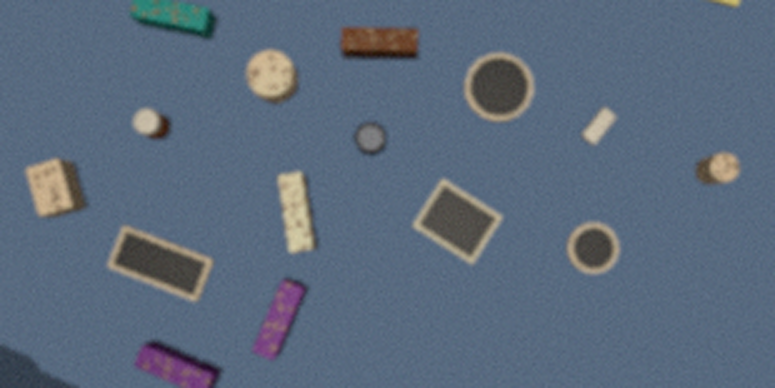

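View pics/c2.png

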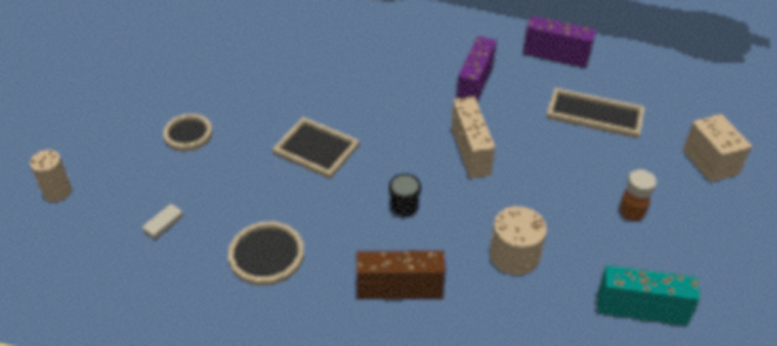

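The enlarged crops confirm it: the pale slab is in the top crop at (296,212), full-image (228,205), and has one shape match. Now I'll triangulate.

```bash
python3 - <<'E'
from h import *
ct,cs=bot.calibration('top'),bot.calibration('scene')
T=lambda x,y:np.array([110+(x+.5)/2.5-.5,120+(y+.5)/2.5-.5]); S=lambda x,y:np.array([80+(x+.5)/2.1-.5,120+(y+.5)/2.1-.5])
P=dict(wide=((271,75),(520,226)),thin=((725,166),(46,160)),slab=((292,211),(471,130)),block=((50,188),(719,136)),
 cw=((499,87),(266,252)),ct=((593,248),(187,132)),cs=((160,263),(596,111)),cb=((458,221),(316,146)),vial=((147,122),(642,181)),loupe=((370,137),(405,185)))
for n,(a,b) in P.items():
    p,e=tri(ct,T(*a),cs,S(*b)); print(n,p.round(4),'gap',round(e,4),'r',np.hypot(*p[:2]).round(3))
def rect(n,c,z):
    p=at(ct,[T(*x) for x in c],z); print(n,p.mean(0).round(4),[(np.linalg.norm(p[i]-p[i-1]).round(3),np.degrees(np.arctan2(*(p[i]-p[i-1])[1::-1])).round(1)) for i in range(4)])
rect('slab',[(279,174),(303,172),(313,249),(289,252)],.05)
rect('block',[(27,171),(61,159),(74,205),(40,217)],.05)
rect('cs',[(124,227),(212,261),(196,300),(108,265)],.009)
rect('cb',[(445,180),(501,217),(472,262),(414,224)],.009)
E
```

```text
wide [0.6197 0.1301 0.0508] gap 0.0027 r 0.633
thin [ 0.5083 -0.4014  0.0564] gap 0.0032 r 0.648
slab [0.4578 0.1014 0.0393] gap 0.0064 r 0.469
block [0.4859 0.3929 0.0465] gap 0.001 r 0.625
cw [ 0.6113 -0.1457  0.0068] gap 0.0018 r 0.628
ct [ 0.4132 -0.2594  0.0047] gap 0.0006 r 0.488
cs [0.3958 0.2708 0.0084] gap 0.001 r 0.48
cb [ 0.4465 -0.0941  0.0069] gap 0.0022 r 0.456
vial [0.5635 0.276  0.0555] gap 0.0016 r 0.628
loupe [0.5463 0.012  0.0398] gap 0.0011 r 0.546
slab [0.4568 0.0987 0.05  ] [(np.float64(0.093), np.float64(7.5)), (np.float64(0.029), np.float64(-85.4)), (np.float64(0.092), np.float64(-172.5)), (np.float64(0.029), np.float64(97.0))]
block [0.4858 0.3915 0.05  ] [(np.float64(0.057), np.float64(16.8)), (np.float64(0.043), np.float64(-70.8)), (np.float64(0.057), np.float64(-163.4)), (np.float64(0.043), np.float64(109.3))]
cs [0.3955 0.2702 0.009 ] [(np.float64(0.05), np.float64(-22.5)), (np.float64(0.117), np.float64(-111.0)), (np.float64(0.051), np.float64(157.9)), (np.float64(0.117), np.float64(68.5))]
cb [ 0.4468 -0.095   0.009 ] [(np.float64(0.066), np.float64(-35.3)), (np.float64(0.082), np.float64(-123.8)), (np.float64(0.065), np.float64(146.9)), (np.float64(0.084), np.float64(56.6))]
```

All heights and sizes fit the text (gaps of 1–3 mm; the slab's 6 mm comes from my scene pick, so I'll use its top-view corners). First I'll turn the tool to yaw 90, where tool x = +y and tool y = +x, then go above the wide core.

```bash
python3 -m crank '[{"gripper":85,"travel":[0,0,0],"twist":[0,0,0.167]},{"gripper":85,"travel":[0,0,0],"twist":[0,0,0.167]},{"gripper":85,"travel":[0,0,0],"twist":[0,0,0.167]},{"gripper":85,"travel":[0,0,0],"twist":[0,0,0.167]},{"gripper":85,"travel":[0,0,0],"twist":[0,0,0.167]},{"gripper":85,"travel":[0,0,0],"twist":[0,0,0.167]},{"gripper":85,"travel":[0,0,0],"twist":[0,0,0.167]},{"gripper":85,"travel":[-20,20,0],"twist":[0,0,0]},{"gripper":85,"travel":[-30,30,0],"twist":[0,0,0]},{"gripper":85,"travel":[-30,30,0],"twist":[0,0,0]},{"gripper":85,"travel":[-30,30,0],"twist":[0,0,0]},{"gripper":85,"travel":[-30,30,0],"twist":[0,0,0]}]' 40; python3 -m crank '[{"gripper":85,"travel":[-40,45,0],"twist":[0,0,0]},{"gripper":85,"travel":[-40,45,0],"twist":[0,0,0]},{"gripper":85,"travel":[-40,45,0],"twist":[0,0,0]},{"gripper":85,"travel":[-40,45,0],"twist":[0,0,0]},{"gripper":85,"travel":[-40,45,0],"twist":[0,0,0]},{"gripper":85,"travel":[-36,39,0],"twist":[0,0,0]},{"gripper":85,"travel":[0,0,0],"twist":[0,0,0]},{"gripper":85,"travel":[0,0,0],"twist":[0,0,0]}]'
cat > look.py <<'E'
import sys
from h import *
# circles: (x,y,z,r) ; rects: (x,y,z,lx,ly,yaw)
O=dict(wide=(.6197,.1301,.052,.028),thin=(.5083,-.4014,.056,.017),cw=(.6113,-.1457,.009,.036),ct=(.4132,-.2594,.009,.025),
 slab=(.4568,.0987,.05,.092,.028,7.5),block=(.4858,.3915,.05,.06,.042,17),cs=(.3955,.2702,.009,.108,.044,68.5),cb=(.4468,-.095,.009,.076,.058,56.4))
def outline(o):
    if len(o)==4:
        t=np.linspace(0,2*np.pi,60); return np.c_[o[0]+o[3]*np.cos(t),o[1]+o[3]*np.sin(t),0*t+o[2]]
    x,y,z,a,b,w=o; w=np.radians(w); R=np.array([[np.cos(w),-np.sin(w)],[np.sin(w),np.cos(w)]])
    q=np.array([[1,1],[-1,1],[-1,-1],[1,-1]])*[a/2,b/2]@R.T+[x,y]; return np.c_[q,[z]*4]
if __name__=='__main__':
    out,cam=sys.argv[1],sys.argv[2]; o=bot.get_obs(); c=bot.calibration(cam); im=bot.camera(cam)[:,:,::-1].copy()
    print(o['ee_pos'].round(4),o['tcp_rot'].round(2),'q',o['q'].round(1),'t',o['time'])
    cv2.imwrite('pics/raw_'+out,im)
    for n in sys.argv[3:]:
        p=proj(c,outline(O[n])); cv2.polylines(im,[np.round(p*16).astype(np.int32)],True,(0,0,255),1,cv2.LINE_AA,4); print(n,p.mean(0).round())
    cv2.imwrite('pics/'+out,im)
E
python3 look.py w1.png wrist wide
```

```text
time: 1.6
ee_pos: [0.3562, 0.3647, 0.1996]
tcp_rot: [-180.0, 0.0, 89.9]
wrist_force: [0.3, 0.7, 0.8]
opening: 0.0851
grasp_force: 0.0
time: 2.6
ee_pos: [0.6189, 0.1296, 0.1993]
tcp_rot: [-179.9, 0.0, 89.9]
wrist_force: [-0.1, 0.5, -0.7]
opening: 0.0847
grasp_force: 0.0
[0.6189 0.1296 0.1993] [-179.93    0.     89.92] q [ 11.8  16.9  23.8  97.    0.  101.9] t 2.6
wide [253. 173.]
```

View pics/w1.png

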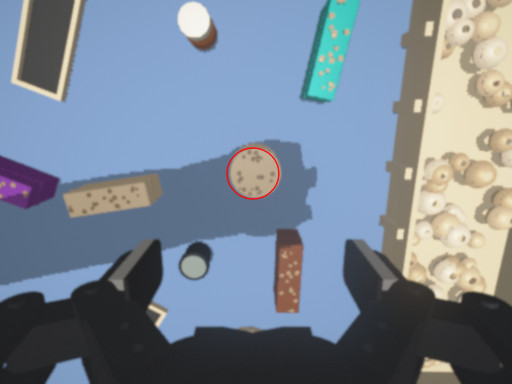

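The overlay lands on the wide core's top rim (253,173) to within about 1 px (1 mm); the jar at (195,20) and loupe at (195,260) are clear. Next: descend to TCP z = 12 mm, grip, lift to about 110 mm.

```bash
python3 -m crank '[{"gripper":85,"travel":[0,1,35],"twist":[0,0,0]},{"gripper":85,"travel":[0,0,40],"twist":[0,0,0]},{"gripper":85,"travel":[0,0,40],"twist":[0,0,0]},{"gripper":85,"travel":[0,0,35],"twist":[0,0,0]},{"gripper":85,"travel":[0,0,25],"twist":[0,0,0]},{"gripper":85,"travel":[0,0,12],"twist":[0,0,0]},{"gripper":85,"travel":[0,0,0],"twist":[0,0,0]},{"gripper":40,"travel":[0,0,0],"twist":[0,0,0]},{"gripper":40,"travel":[0,0,0],"twist":[0,0,0]},{"gripper":40,"travel":[0,0,0],"twist":[0,0,0]},{"gripper":40,"travel":[0,0,0],"twist":[0,0,0]},{"gripper":40,"travel":[0,0,0],"twist":[0,0,0]}]' 40
```

```text
time: 4.15
ee_pos: [0.6211, 0.1299, 0.0149]
tcp_rot: [179.8, -0.0, 89.9]
wrist_force: [-1.9, 0.9, 7.8]
opening: 0.0525
grasp_force: 40.5
```

```bash
python3 -m crank '[{"gripper":40,"travel":[0,0,-10],"twist":[0,0,0]},{"gripper":40,"travel":[0,0,-25],"twist":[0,0,0]},{"gripper":40,"travel":[0,0,-35],"twist":[0,0,0]},{"gripper":40,"travel":[0,0,-30],"twist":[0,0,0]},{"gripper":40,"travel":[-25,0,0],"twist":[0,0,0]},{"gripper":40,"travel":[-45,0,0],"twist":[0,0,0]},{"gripper":40,"travel":[-50,-2,0],"twist":[0,0,0]},{"gripper":40,"travel":[-50,-3,0],"twist":[0,0,0]},{"gripper":40,"travel":[-50,-3,0],"twist":[0,0,0]},{"gripper":40,"travel":[-40,-1,0],"twist":[0,0,0]},{"gripper":40,"travel":[-16,0,0],"twist":[0,0,0]},{"gripper":40,"travel":[0,0,0],"twist":[0,0,0]}]'; python3 look.py w2.png wrist cw
```

```text
time: 5.65
ee_pos: [0.6109, -0.147, 0.1131]
tcp_rot: [180.0, -0.0, 89.9]
wrist_force: [0.1, -0.7, -2.2]
opening: 0.0522
grasp_force: 42.5
[ 0.6109 -0.147   0.1131] [ 1.800e+02 -1.000e-02  8.986e+01] q [-13.5  15.   11.8  86.9   0.   76.6] t 5.65
cw [253. 181.]
```

View pics/w2.png

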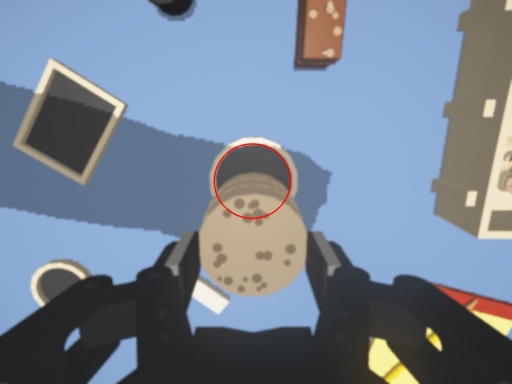

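The wide cradle's inner edge agrees with the overlay (253,181), and the core hangs upright at (253,245). I'll lower it to just above the felt and then creep.

```bash
python3 -m crank '[{"gripper":40,"travel":[1,0,15],"twist":[0,0,0]},{"gripper":40,"travel":[0,0,25],"twist":[0,0,0]},{"gripper":40,"travel":[0,0,25],"twist":[0,0,0]},{"gripper":40,"travel":[0,0,15],"twist":[0,0,0]},{"gripper":40,"travel":[0,0,8],"twist":[0,0,0]},{"gripper":40,"travel":[0,0,4],"twist":[0,0,0]},{"gripper":40,"travel":[0,0,0],"twist":[0,0,0]},{"gripper":40,"travel":[0,0,1],"twist":[0,0,0]},{"gripper":40,"travel":[0,0,1],"twist":[0,0,0]},{"gripper":40,"travel":[0,0,0],"twist":[0,0,0]}]'
```

```text
time: 6.95
ee_pos: [0.611, -0.1455, 0.019]
tcp_rot: [180.0, 0.0, 89.9]
wrist_force: [0.4, 0.2, -2.9]
opening: 0.0528
grasp_force: 42.5
```

```bash
python3 -m crank '[{"gripper":40,"travel":[0,0,1],"twist":[0,0,0]},{"gripper":40,"travel":[0,0,0.5],"twist":[0,0,0]},{"gripper":40,"travel":[0,0,0],"twist":[0,0,0]}]'
```

```text
time: 7.32
ee_pos: [0.6111, -0.1455, 0.018]
tcp_rot: [180.0, 0.0, 89.9]
wrist_force: [-3.3, 0.1, 5.5]
opening: 0.0527
grasp_force: 43.9
```

Contact felt (+5.5 N). Release, rise, and go above the thin core.

```bash
python3 -m crank '[{"gripper":85,"travel":[0,0,0],"twist":[0,0,0]},{"gripper":85,"travel":[0,0,0],"twist":[0,0,0]},{"gripper":85,"travel":[0,0,0],"twist":[0,0,0]},{"gripper":85,"travel":[0,0,0],"twist":[0,0,0]},{"gripper":85,"travel":[0,0,-20],"twist":[0,0,0]},{"gripper":85,"travel":[0,0,-40],"twist":[0,0,0]},{"gripper":85,"travel":[0,0,-50],"twist":[0,0,0]},{"gripper":85,"travel":[0,0,-40],"twist":[0,0,0]},{"gripper":85,"travel":[0,0,0],"twist":[0,0,0]}]'; python3 -m crank '[{"gripper":85,"travel":[-25,-10,0],"twist":[0,0,0]},{"gripper":85,"travel":[-40,-16,0],"twist":[0,0,0]},{"gripper":85,"travel":[-45,-18,0],"twist":[0,0,0]},{"gripper":85,"travel":[-45,-18,0],"twist":[0,0,0]},{"gripper":85,"travel":[-45,-18,0],"twist":[0,0,0]},{"gripper":85,"travel":[-40,-16,0],"twist":[0,0,0]},{"gripper":85,"travel":[-16,-7,0],"twist":[0,0,0]},{"gripper":85,"travel":[0,0,0],"twist":[0,0,0]},{"gripper":85,"travel":[0,0,0],"twist":[0,0,0]}]'; python3 look.py w3.png wrist thin ct cw
```

```text
time: 8.45
ee_pos: [0.6125, -0.1458, 0.1729]
tcp_rot: [179.6, 0.1, 89.9]
wrist_force: [0.2, -0.1, 0.1]
opening: 0.085
grasp_force: 0.0
time: 9.57
ee_pos: [0.5082, -0.4002, 0.1674]
tcp_rot: [180.0, -0.0, 90.0]
wrist_force: [0.8, -0.3, 0.3]
opening: 0.085
grasp_force: 0.0
[ 0.5082 -0.4002  0.1674] [ 1.8e+02 -2.0e-02  9.0e+01] q [-38.2  18.2  21.9  93.7   0.   51.8] t 9.575
thin [252. 183.]
ct [155.  31.]
cw [ 370. -116.]
```

View pics/w3.png

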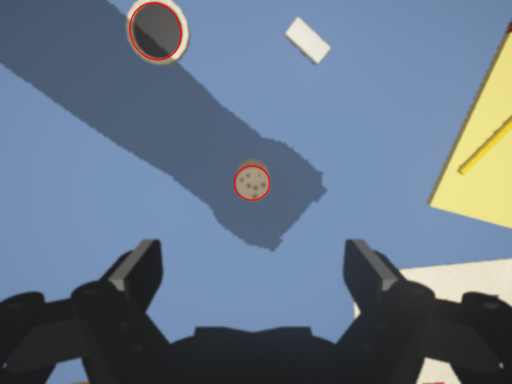

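The thin core (252,183) and its cradle (156,31) both sit on their overlays. Descend and grip.

```bash
python3 -m crank '[{"gripper":85,"travel":[-1,0,25],"twist":[0,0,0]},{"gripper":85,"travel":[0,0,35],"twist":[0,0,0]},{"gripper":85,"travel":[0,0,40],"twist":[0,0,0]},{"gripper":85,"travel":[0,0,33],"twist":[0,0,0]},{"gripper":85,"travel":[0,0,15],"twist":[0,0,0]},{"gripper":85,"travel":[0,0,5],"twist":[0,0,0]},{"gripper":15,"travel":[0,0,0],"twist":[0,0,0]},{"gripper":15,"travel":[0,0,0],"twist":[0,0,0]},{"gripper":15,"travel":[0,0,0],"twist":[0,0,0]},{"gripper":15,"travel":[0,0,0],"twist":[0,0,0]},{"gripper":15,"travel":[0,0,0],"twist":[0,0,0]},{"gripper":15,"travel":[0,0,0],"twist":[0,0,0]}]' 30
```

```text
time: 11.12
ee_pos: [0.5081, -0.4028, 0.0156]
tcp_rot: [179.9, 0.1, 89.9]
wrist_force: [-1.0, 1.2, 5.7]
opening: 0.0322
grasp_force: 29.6
```

```bash
python3 -m crank '[{"gripper":15,"travel":[0,0,-10],"twist":[0,0,0]},{"gripper":15,"travel":[0,0,-30],"twist":[0,0,0]},{"gripper":15,"travel":[0,0,-40],"twist":[0,0,0]},{"gripper":15,"travel":[0,0,-20],"twist":[0,0,0]},{"gripper":15,"travel":[18,-12,0],"twist":[0,0,0]},{"gripper":15,"travel":[35,-23,0],"twist":[0,0,0]},{"gripper":15,"travel":[40,-27,0],"twist":[0,0,0]},{"gripper":15,"travel":[35,-23,0],"twist":[0,0,0]},{"gripper":15,"travel":[15,-10,0],"twist":[0,0,0]},{"gripper":15,"travel":[0,0,0],"twist":[0,0,0]},{"gripper":15,"travel":[0,0,0],"twist":[0,0,0]}]'; python3 look.py w4.png wrist ct
```

```text
time: 12.5
ee_pos: [0.4133, -0.2597, 0.1147]
tcp_rot: [180.0, 0.0, 89.9]
wrist_force: [1.0, 0.9, -0.6]
opening: 0.0323
grasp_force: 30.0
[ 0.4133 -0.2597  0.1147] [1.7997e+02 2.0000e-02 8.9940e+01] q [-32.1  -4.4  -8.8  85.6  -0.   57.9] t 12.5
ct [252. 182.]
```

View pics/w4.png

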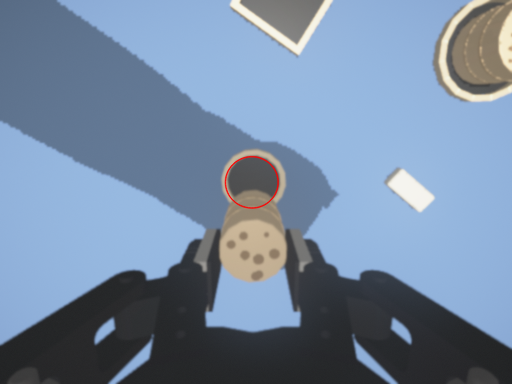

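The cradle is centred at (254,181) against the overlay's 252 (about 1 mm). The wide core stands inside its cradle at the upper right. Lower in.

```bash
python3 -m crank '[{"gripper":15,"travel":[0,1,15],"twist":[0,0,0]},{"gripper":15,"travel":[0,0,25],"twist":[0,0,0]},{"gripper":15,"travel":[0,0,25],"twist":[0,0,0]},{"gripper":15,"travel":[0,0,15],"twist":[0,0,0]},{"gripper":15,"travel":[0,0,8],"twist":[0,0,0]},{"gripper":15,"travel":[0,0,4],"twist":[0,0,0]},{"gripper":15,"travel":[0,0,1],"twist":[0,0,0]},{"gripper":15,"travel":[0,0,1],"twist":[0,0,0]},{"gripper":15,"travel":[0,0,0],"twist":[0,0,0]},{"gripper":15,"travel":[0,0,0],"twist":[0,0,0]}]'
```

```text
time: 13.8
ee_pos: [0.414, -0.2593, 0.0206]
tcp_rot: [180.0, 0.0, 89.9]
wrist_force: [0.0, -1.0, -0.7]
opening: 0.0321
grasp_force: 30.0
```

```bash
python3 -m crank '[{"gripper":15,"travel":[0,0,1],"twist":[0,0,0]},{"gripper":15,"travel":[0,0,1],"twist":[0,0,0]},{"gripper":15,"travel":[0,0,0],"twist":[0,0,0]}]'
```

```text
time: 14.18
ee_pos: [0.4139, -0.2593, 0.0186]
tcp_rot: [180.0, 0.0, 89.9]
wrist_force: [-0.8, 0.3, 2.3]
opening: 0.0325
grasp_force: 30.3
```

```bash
python3 -m crank '[{"gripper":85,"travel":[0,0,0],"twist":[0,0,0]},{"gripper":85,"travel":[0,0,0],"twist":[0,0,0]},{"gripper":85,"travel":[0,0,0],"twist":[0,0,0]},{"gripper":85,"travel":[0,0,0],"twist":[0,0,0]},{"gripper":85,"travel":[0,0,0],"twist":[0,0,0]},{"gripper":85,"travel":[0,0,-20],"twist":[0,0,0]},{"gripper":85,"travel":[0,0,-40],"twist":[0,0,0]},{"gripper":85,"travel":[0,0,-50],"twist":[0,0,0]},{"gripper":85,"travel":[0,0,-40],"twist":[0,0,0]}]'; python3 -m crank '[{"gripper":85,"travel":[0,0,0],"twist":[0,0,-0.1702]},{"gripper":85,"travel":[0,0,0],"twist":[0,0,-0.1702]},{"gripper":85,"travel":[0,0,0],"twist":[0,0,-0.1702]},{"gripper":85,"travel":[0,0,0],"twist":[0,0,-0.1702]},{"gripper":85,"travel":[0,0,0],"twist":[0,0,-0.1702]},{"gripper":85,"travel":[0,0,0],"twist":[0,0,-0.1702]},{"gripper":85,"travel":[0,0,0],"twist":[0,0,-0.1702]},{"gripper":85,"travel":[0,0,0],"twist":[0,0,-0.1702]},{"gripper":85,"travel":[0,0,0],"twist":[0,0,-0.1702]},{"gripper":85,"travel":[0,0,0],"twist":[0,0,-0.1702]},{"gripper":85,"travel":[0,0,0],"twist":[0,0,0]}]'; python3 -m crank '[{"gripper":85,"travel":[-6,24,0],"twist":[0,0,0]},{"gripper":85,"travel":[-10,40,0],"twist":[0,0,0]},{"gripper":85,"travel":[-12,46,0],"twist":[0,0,0]},{"gripper":85,"travel":[-12,46,0],"twist":[0,0,0]},{"gripper":85,"travel":[-12,46,0],"twist":[0,0,0]},{"gripper":85,"travel":[-12,46,0],"twist":[0,0,0]},{"gripper":85,"travel":[-11,46,0],"twist":[0,0,0]},{"gripper":85,"travel":[-9,36,0],"twist":[0,0,0]},{"gripper":85,"travel":[-5,19,0],"twist":[0,0,0]},{"gripper":85,"travel":[0,0,0],"twist":[0,0,0]},{"gripper":85,"travel":[0,0,0],"twist":[0,0,0]}]'; python3 look.py w5.png wrist slab cs
```

```text
time: 15.3
ee_pos: [0.4139, -0.2593, 0.1704]
tcp_rot: [179.9, 0.0, 89.9]
wrist_force: [-0.8, 0.2, 0.5]
opening: 0.0852
grasp_force: 0.0
time: 16.68
ee_pos: [0.4138, -0.2592, 0.1684]
tcp_rot: [180.0, -0.0, -172.6]
wrist_force: [0.7, 0.1, 0.0]
opening: 0.0849
grasp_force: 0.0
time: 18.05
ee_pos: [0.4567, 0.0979, 0.1684]
tcp_rot: [-180.0, -0.0, -172.7]
wrist_force: [0.3, -0.2, -0.6]
opening: 0.085
grasp_force: 0.0
[0.4567 0.0979 0.1684] [-1.7999e+02 -1.0000e-02 -1.7265e+02] q [12.1 -6.9 -5.1 91.8 -0.   4.8] t 18.05
slab [254. 177.]
cs [418. 135.]
```

View pics/w5.png

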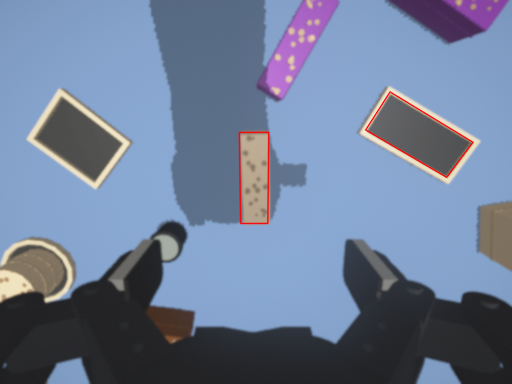

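The slab (254,177) and its cradle (418,135) match the overlays, yaw included. Descend and grip across y.

```bash
python3 -m crank '[{"gripper":85,"travel":[0,1,25],"twist":[0,0,0]},{"gripper":85,"travel":[0,0,35],"twist":[0,0,0]},{"gripper":85,"travel":[0,0,40],"twist":[0,0,0]},{"gripper":85,"travel":[0,0,33],"twist":[0,0,0]},{"gripper":85,"travel":[0,0,16],"twist":[0,0,0]},{"gripper":85,"travel":[0,0,6],"twist":[0,0,0]},{"gripper":10,"travel":[0,0,0],"twist":[0,0,0]},{"gripper":10,"travel":[0,0,0],"twist":[0,0,0]},{"gripper":10,"travel":[0,0,0],"twist":[0,0,0]},{"gripper":10,"travel":[0,0,0],"twist":[0,0,0]},{"gripper":10,"travel":[0,0,0],"twist":[0,0,0]},{"gripper":10,"travel":[0,0,0],"twist":[0,0,0]}]' 45; python3 -c "
from workcell import bot;o=bot.get_obs();print(o['opening'],o['tcp_rot'],o['grasp_force'])"
```

```text
time: 19.6
ee_pos: [0.4572, 0.0996, 0.0143]
tcp_rot: [180.0, 0.1, -172.5]
wrist_force: [-0.6, 1.1, 5.6]
opening: 0.0261
grasp_force: 44.1
0.02613762062601906 [ 1.79991883e+02  8.47463140e-02 -1.72527501e+02] 44.149707957403734
```

```bash
python3 -m crank '[{"gripper":10,"travel":[0,0,-10],"twist":[0,0,0]},{"gripper":10,"travel":[0,0,-30],"twist":[0,0,0]},{"gripper":10,"travel":[0,0,-40],"twist":[0,0,0]},{"gripper":10,"travel":[0,0,-20],"twist":[0,0,0]},{"gripper":10,"travel":[4,17,0],"twist":[0,0,0]},{"gripper":10,"travel":[8,37,0],"twist":[0,0,0]},{"gripper":10,"travel":[9,42,0],"twist":[0,0,0]},{"gripper":10,"travel":[9,42,0],"twist":[0,0,0]},{"gripper":10,"travel":[6,28,0],"twist":[0,0,0]},{"gripper":10,"travel":[3,11,0],"twist":[0,0,0]},{"gripper":10,"travel":[0,0,0],"twist":[0,0,-0.1]},{"gripper":10,"travel":[0,0,0],"twist":[0,0,-0.14]}]'; python3 -m crank '[{"gripper":10,"travel":[0,0,0],"twist":[0,0,-0.15]},{"gripper":10,"travel":[0,0,0],"twist":[0,0,-0.15]},{"gripper":10,"travel":[0,0,0],"twist":[0,0,-0.15]},{"gripper":10,"travel":[0,0,0],"twist":[0,0,-0.15]},{"gripper":10,"travel":[0,0,0],"twist":[0,0,-0.14]},{"gripper":10,"travel":[0,0,0],"twist":[0,0,-0.085]},{"gripper":10,"travel":[0,0,0],"twist":[0,0,0]},{"gripper":10,"travel":[0,0,0],"twist":[0,0,0]}]'; python3 look.py w6.png wrist cs
```

```text
time: 21.1
ee_pos: [0.3944, 0.2697, 0.1127]
tcp_rot: [-180.0, -0.1, -158.5]
wrist_force: [-0.1, -0.8, -1.4]
opening: 0.0262
grasp_force: 44.6
time: 22.1
ee_pos: [0.3948, 0.2696, 0.1131]
tcp_rot: [180.0, -0.0, -111.6]
wrist_force: [-0.5, -0.1, -1.8]
opening: 0.0264
grasp_force: 44.6
[0.3948 0.2696 0.1131] [ 1.7999e+02 -3.0000e-02 -1.1164e+02] q [ 34.3  -5.7 -10.1  85.6  -0.  -34. ] t 22.1
cs [253. 181.]
```

View pics/w6.png

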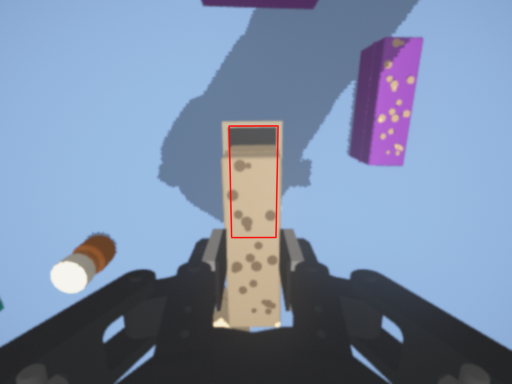

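The cradle's inner edge (229–278, 126) matches the overlay and the slab is aligned above it. Lower in.

```bash
python3 -m crank '[{"gripper":10,"travel":[-1,0,15],"twist":[0,0,0]},{"gripper":10,"travel":[0,0,25],"twist":[0,0,0]},{"gripper":10,"travel":[0,0,25],"twist":[0,0,0]},{"gripper":10,"travel":[0,0,15],"twist":[0,0,0]},{"gripper":10,"travel":[0,0,8],"twist":[0,0,0]},{"gripper":10,"travel":[0,0,4],"twist":[0,0,0]},{"gripper":10,"travel":[0,0,1],"twist":[0,0,0]},{"gripper":10,"travel":[0,0,1],"twist":[0,0,0]},{"gripper":10,"travel":[0,0,0],"twist":[0,0,0]},{"gripper":10,"travel":[0,0,0],"twist":[0,0,0]}]'
```

```text
time: 23.4
ee_pos: [0.3955, 0.2709, 0.0196]
tcp_rot: [-180.0, 0.0, -111.5]
wrist_force: [-0.5, -0.9, -1.1]
opening: 0.026
grasp_force: 44.6
```

```bash
python3 -m crank '[{"gripper":10,"travel":[0,0,1],"twist":[0,0,0]},{"gripper":10,"travel":[0,0,0],"twist":[0,0,0]}]'
```

```text
time: 23.65
ee_pos: [0.3953, 0.2707, 0.0183]
tcp_rot: [180.0, -0.0, -111.5]
wrist_force: [-0.5, -1.4, -2.1]
opening: 0.0258
grasp_force: 44.6
```

```bash
python3 -m crank '[{"gripper":10,"travel":[0,0,1],"twist":[0,0,0]},{"gripper":10,"travel":[0,0,0.5],"twist":[0,0,0]},{"gripper":10,"travel":[0,0,0],"twist":[0,0,0]}]'
```

```text
time: 24.02
ee_pos: [0.3954, 0.2708, 0.0174]
tcp_rot: [-180.0, 0.0, -111.5]
wrist_force: [-3.1, -1.9, 5.4]
opening: 0.0261
grasp_force: 45.4
```

```bash
python3 -m crank '[{"gripper":85,"travel":[0,0,0],"twist":[0,0,0]},{"gripper":85,"travel":[0,0,0],"twist":[0,0,0]},{"gripper":85,"travel":[0,0,0],"twist":[0,0,0]},{"gripper":85,"travel":[0,0,0],"twist":[0,0,0]},{"gripper":85,"travel":[0,0,0],"twist":[0,0,0]},{"gripper":85,"travel":[0,0,-20],"twist":[0,0,0]},{"gripper":85,"travel":[0,0,-40],"twist":[0,0,0]},{"gripper":85,"travel":[0,0,-50],"twist":[0,0,0]},{"gripper":85,"travel":[0,0,-40],"twist":[0,0,0]}]'; python3 -m crank '[{"gripper":85,"travel":[0,0,0],"twist":[0,0,0.15]},{"gripper":85,"travel":[0,0,0],"twist":[0,0,0.15]},{"gripper":85,"travel":[0,0,0],"twist":[0,0,0.15]},{"gripper":85,"travel":[0,0,0],"twist":[0,0,0.15]},{"gripper":85,"travel":[0,0,0],"twist":[0,0,0.15]},{"gripper":85,"travel":[0,0,0],"twist":[0,0,0.15]},{"gripper":85,"travel":[-22,16,0],"twist":[0,0,0]},{"gripper":85,"travel":[-35,25,0],"twist":[0,0,0]},{"gripper":85,"travel":[-38,28,0],"twist":[0,0,0]},{"gripper":85,"travel":[-27,20,0],"twist":[0,0,0]},{"gripper":85,"travel":[0,0,0],"twist":[0,0,0]},{"gripper":85,"travel":[0,0,0],"twist":[0,0,0]}]'; python3 look.py w7.png wrist block cs
```

```text
time: 25.15
ee_pos: [0.3954, 0.2708, 0.1689]
tcp_rot: [-180.0, 0.1, -111.5]
wrist_force: [1.3, 0.3, 0.1]
opening: 0.0851
grasp_force: 0.0
time: 26.65
ee_pos: [0.4858, 0.391, 0.1667]
tcp_rot: [-180.0, -0.0, -163.1]
wrist_force: [-0.7, -0.3, -0.4]
opening: 0.0851
grasp_force: 0.0
[0.4858 0.391  0.1667] [-1.7998e+02 -4.0000e-02 -1.6308e+02] q [38.8 14.8 17.6 92.8 -0.  21.9] t 26.65
block [254. 179.]
cs [163.  50.]
```

View pics/w7.png

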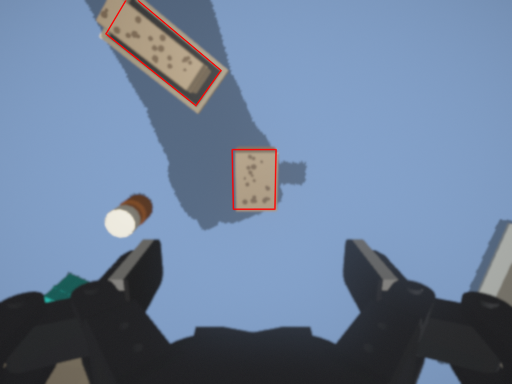

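The block (254,179) is on its overlay and the slab stands inside its cradle (163,50). Grip it.

```bash
python3 -m crank '[{"gripper":85,"travel":[0,0,25],"twist":[0,0,0]},{"gripper":85,"travel":[0,0,35],"twist":[0,0,0]},{"gripper":85,"travel":[0,0,40],"twist":[0,0,0]},{"gripper":85,"travel":[0,0,33],"twist":[0,0,0]},{"gripper":85,"travel":[0,0,15],"twist":[0,0,0]},{"gripper":85,"travel":[0,0,5],"twist":[0,0,0]},{"gripper":20,"travel":[0,0,0],"twist":[0,0,0]},{"gripper":20,"travel":[0,0,0],"twist":[0,0,0]},{"gripper":20,"travel":[0,0,0],"twist":[0,0,0]},{"gripper":20,"travel":[0,0,0],"twist":[0,0,0]},{"gripper":20,"travel":[0,0,0],"twist":[0,0,0]},{"gripper":20,"travel":[0,0,0],"twist":[0,0,0]}]' 45
```

```text
time: 28.2
ee_pos: [0.4867, 0.3924, 0.0156]
tcp_rot: [179.9, 0.1, -163.1]
wrist_force: [-0.8, 1.4, 6.0]
opening: 0.0393
grasp_force: 44.6
```

```bash
python3 -m crank '[{"gripper":20,"travel":[0,0,-10],"twist":[0,0,0]},{"gripper":20,"travel":[0,0,-30],"twist":[0,0,0]},{"gripper":20,"travel":[0,0,-40],"twist":[0,0,0]},{"gripper":20,"travel":[0,0,-20],"twist":[0,0,0]},{"gripper":20,"travel":[8,-20,0],"twist":[0,0,0]},{"gripper":20,"travel":[16,-40,0],"twist":[0,0,0]},{"gripper":20,"travel":[18,-45,0],"twist":[0,0,0]},{"gripper":20,"travel":[18,-45,0],"twist":[0,0,0]},{"gripper":20,"travel":[18,-45,0],"twist":[0,0,0]},{"gripper":20,"travel":[18,-45,0],"twist":[0,0,0]},{"gripper":20,"travel":[18,-45,0],"twist":[0,0,0]},{"gripper":20,"travel":[18,-45,0],"twist":[0,0,0]}]'; python3 -m crank '[{"gripper":20,"travel":[18,-45,0],"twist":[0,0,0]},{"gripper":20,"travel":[18,-45,0],"twist":[0,0,0]},{"gripper":20,"travel":[12,-34,0],"twist":[0,0,0]},{"gripper":20,"travel":[0,0,0],"twist":[0,0,-0.09]},{"gripper":20,"travel":[0,0,0],"twist":[0,0,-0.14]},{"gripper":20,"travel":[0,0,0],"twist":[0,0,-0.14]},{"gripper":20,"travel":[0,0,0],"twist":[0,0,-0.14]},{"gripper":20,"travel":[0,0,0],"twist":[0,0,-0.11]},{"gripper":20,"travel":[0,0,0],"twist":[0,0,-0.07]},{"gripper":20,"travel":[0,0,0],"twist":[0,0,0]},{"gripper":20,"travel":[0,0,0],"twist":[0,0,0]}]'; python3 look.py w8.png wrist cb
```

```text
time: 29.7
ee_pos: [0.4555, 0.0357, 0.1145]
tcp_rot: [-180.0, 0.0, -163.1]
wrist_force: [0.2, -0.5, -2.8]
opening: 0.0391
grasp_force: 45.9
time: 31.08
ee_pos: [0.446, -0.0954, 0.1141]
tcp_rot: [-180.0, -0.0, -123.6]
wrist_force: [0.7, 0.2, -2.6]
opening: 0.0394
grasp_force: 46.0
[ 0.446  -0.0954  0.1141] [-179.99   -0.   -123.65] q [-12.1  -8.8 -12.8  86.   -0.  -68.4] t 31.075
cb [253. 182.]
```

View pics/w8.png

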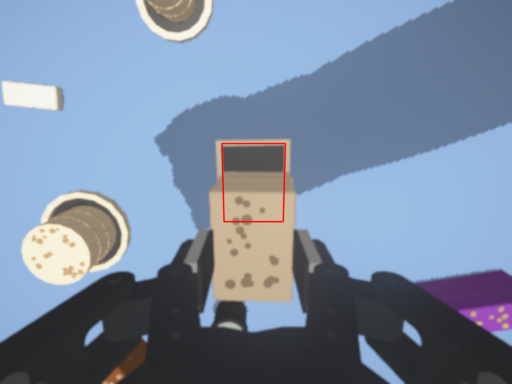

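The block cradle's inner edge (222–284, ~145) agrees with the overlay to 2 px, and the block is aligned. Lower in.

```bash
python3 -m crank '[{"gripper":20,"travel":[-2,0,15],"twist":[0,0,0]},{"gripper":20,"travel":[0,0,25],"twist":[0,0,0]},{"gripper":20,"travel":[0,0,25],"twist":[0,0,0]},{"gripper":20,"travel":[0,0,15],"twist":[0,0,0]},{"gripper":20,"travel":[0,0,8],"twist":[0,0,0]},{"gripper":20,"travel":[0,0,4],"twist":[0,0,0]},{"gripper":20,"travel":[0,0,1],"twist":[0,0,0]},{"gripper":20,"travel":[0,0,1],"twist":[0,0,0]},{"gripper":20,"travel":[0,0,1],"twist":[0,0,0]},{"gripper":20,"travel":[0,0,0],"twist":[0,0,0]}]'
```

```text
time: 32.38
ee_pos: [0.4472, -0.0937, 0.019]
tcp_rot: [-180.0, 0.0, -123.6]
wrist_force: [0.0, 0.8, -3.4]
opening: 0.0396
grasp_force: 46.0
```

```bash
python3 -m crank '[{"gripper":20,"travel":[0,0,0.5],"twist":[0,0,0]},{"gripper":20,"travel":[0,0,0.5],"twist":[0,0,0]},{"gripper":20,"travel":[0,0,0],"twist":[0,0,0]}]'
```

```text
time: 32.75
ee_pos: [0.4472, -0.0937, 0.0186]
tcp_rot: [-180.0, 0.0, -123.6]
wrist_force: [-3.6, 0.9, 5.3]
opening: 0.0397
grasp_force: 48.1
```

Contact felt. Release, rise, and check from above.

```bash
python3 -m crank '[{"gripper":85,"travel":[0,0,0],"twist":[0,0,0]},{"gripper":85,"travel":[0,0,0],"twist":[0,0,0]},{"gripper":85,"travel":[0,0,0],"twist":[0,0,0]},{"gripper":85,"travel":[0,0,0],"twist":[0,0,0]},{"gripper":85,"travel":[0,0,0],"twist":[0,0,0]},{"gripper":85,"travel":[0,0,-20],"twist":[0,0,0]},{"gripper":85,"travel":[0,0,-40],"twist":[0,0,0]},{"gripper":85,"travel":[0,0,-50],"twist":[0,0,0]},{"gripper":85,"travel":[0,0,-50],"twist":[0,0,0]},{"gripper":85,"travel":[0,0,-30],"twist":[0,0,0]},{"gripper":85,"travel":[0,0,0],"twist":[0,0,0]},{"gripper":85,"travel":[0,0,0],"twist":[0,0,0]}]'; python3 - <<'E'
from h import *
a=bot.camera('scene')[120:285,80:450,::-1]
cv2.imwrite('pics/f1.png',cv2.resize(a,(777,346),interpolation=2))
cv2.imwrite('pics/f2.png',bot.camera('wrist')[:,:,::-1])
E
```

```text
time: 34.25
ee_pos: [0.447, -0.0937, 0.207]
tcp_rot: [179.9, -0.0, -123.6]
wrist_force: [0.1, -0.1, 0.8]
opening: 0.0849
grasp_force: 0.0
```

View pics/f1.png

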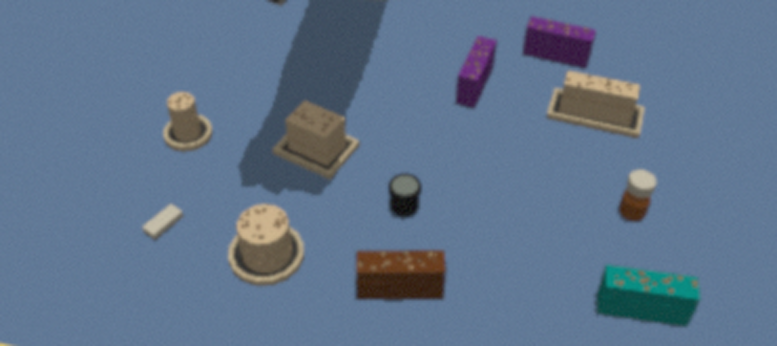

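View pics/f2.png

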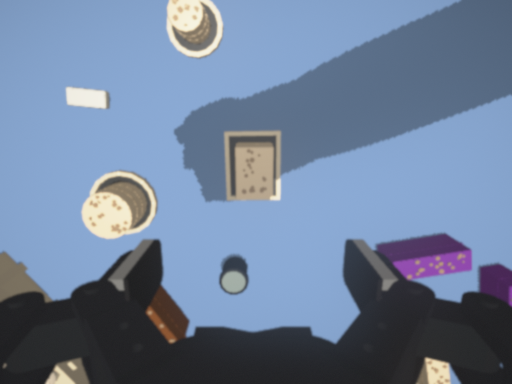

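The scene crop shows all four specimens upright inside their matching cradles: thin (183,118), block (316,135), wide (265,240) and slab (600,98). The jar (637,195) and loupe (404,195) haven't moved, and the wrist view shows the block within its lip (254,168). The arm is clear, so I'll hand in.

```bash
python3 -c "
from workcell import bot
print(bot.job_done())"
```

```text
the job is handed in; nothing more can be done
None
```

All four specimens stand upright in their matching cradles, the glass jar and black loupe were left where they stood, and the job was handed in at about 34 s of the 90 s limit.

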